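# Clear the brine pail's lid and snap its spout cap home

### The arm

A 6-joint arm with a two-finger parallel gripper is mounted at the origin on the work surface. World frame = base frame: x ahead of the robot, y to its left, z up, the work surface at z = 0. Lengths are in m, angles in rad, forces in N, time in s.
With the tool pointing down it reaches from about 0.35 to 0.975 m from the base axis. Payload 4.9 kg.
Tool frame: the origin (TCP) lies midway between the tips of the shut fingers; the grasp point (between the pads) lies 19 mm behind it; z points along the fingers, y is the line along which they close (so a half turn about z gives the same grasp; the last joint's range is limited). The gripper opens to 85 mm and grips with 20 to 120 N. Pads are 22 mm wide; open, the fingers measure 114 mm over their backs; the gripper's body (76 mm by 85 mm) begins 54 mm behind the grasp point. The pads swing forward as they close: fully open they stand 13 mm farther back than shut.
Start: joints at [-0.119, 0.053, 1.613, -0, 1.476, -0.119], TCP at [0.625, 0, 0.231] pointing down, gripper open.
Joint ranges: [-3.01, 3.01], [-1.01, 2.22], [0.06, 2.58], [-1.02, 4.17], [0.09, 2.62], [-3.14, 3.14]. Speed limits (rad/s): [2.57, 2.57, 3.14, 3.14, 3.14, 3.14].

### API

Orientations are given as a unit quaternion [w, x, y, z].
In Python, from plant import * gives the robot as it stands.
- The arm moves only by the tool jog_arm, never from a script. Its argument "targets" is a list of rows, each a list of 3 entries, a list of its own where there are three numbers: the shift along the tool's x, y, z in units of 25 mm (1.0 is 25 mm), then the turn, a rotation vector about the tool's x, y, z in units of 8 degrees (1.0 is 8 degrees), then the opening in per cent of the stroke, from 0 (shut) to 100 (fully open). A call has 1 to 8 rows; each row is the pose to reach, as a shift and turn from the pose commanded when the call began, along the tool's axes at that moment; what a row does not reach only later rows make up. A row lasts 1/8 s, in which the tool goes at most 62.5 mm and 10.7 degrees, less where a joint would pass 70% of its speed; a pose out of reach is approached as far as the arm can. A call with a gripper value outside its range is refused whole. The fingers move at their own pace and stop on an object; the grip force is fixed at half the most. Time passes only in rows, so rows that repeat a pose let the fingers close. It gives the time, the measured TCP pose, the force, the opening and the grip force at its end, in the units of the state.
- state(): the state, without advancing time (a new reading comes with each control period).
- grab_frame(name): name is "scene" or "side" or "wrist"; returns (picture, depth): 480x640x3 uint8, red, green, blue; 480x640 float32, m along the optical axis (not along the pixel's ray), 0 where there is no reading.
- camera_params(name): a dict with "fovy" (degrees; the focal length in pixels is half the picture's height over the tangent of half this angle, whatever the lens; pixels are square), "cx", "cy" (the principal point, pixels), "rvec" (rotation vector, rad) and "tvec" (3), from world to camera coordinates, as OpenCV has them; the wrist camera has in their place "hand_eye" (4x4, takes a point from camera to tool coordinates, whose origin is the TCP and whose axes are the flange's). Camera axes: x right, y down, z forward; pixel columns grow to the right and rows downward; lengths in m; the calibration is good to about 2 mm. A picture is of the moment at which its call begins: read the wrist's pose just before it. camera_params takes no time and is no camera call.
- job_done(): hands the job in; it is judged then, once.
The state is a dict: "time": time; "joint_pos": joint angles; "joint_vel": joint speeds; "joint_efforts": joint torques, N m; "tool_pos": TCP position; "tool_rot": TCP orientation; "contact_force": force on the tool from outside, world axes, zero at the start; "ft_torque": the same for the moment, N m; "gripper_width": opening from 0.0 (shut) to 1.0 (fully open); "grasp_force": force on a finger pad.
Only numpy, scipy, OpenCV 4.12 (cv2) and the standard library are available. Lean on these libraries where they do the work, as an engineer would, in place of code of your own. Each camera call takes 0.05 s, during which the arm holds its last target. There are 200 camera calls.

### The job

The white brine pail has to be closed for the cold store: first carry the two scraps that lie on its lid (a lemon end and a gherkin end) into the steel scrap pan, so that nothing falls into the brine. Then set the snap cap from the cutting board on the pail's spout and press it straight down; it clicks and the resistance drops, but keep pressing until it is fully home, and finish with the gripper still bearing firmly down on the cap, holding it there until I come with the tape. Leave the sauce bottle, the onion bowl and the knife where they are.

Things in the scene. Friction and masses are not known exactly. Their poses are not given: they have to be found in the camera images.
- pail: White round pail with its lid on, 224 mm across; it does not move. Origin: centre of its underside, z up. The lid's flat top, 198 mm across, is 120 mm above the origin, with a raised rim round it 13 mm wide and 6 mm high. The spout stands 50 mm from the pail's axis towards the pail's +x; the scraps lie on the other half of the lid.
- spout: Grey spout fixed on the pail's lid: an upright neck 36 mm in diameter, 24 mm high, the top 5 mm tapering to 30 mm. Round it runs a bead, 43 mm in diameter, widest 9 mm above the lid: six sprung arcs that yield inwards as a cap is pressed over them and spring out again. Origin: on the neck's axis at the lid's surface, z up.
- spout_mouth (a point): Centre of the top of the spout's neck, 24 mm above the lid.
- cap: Loose grey round snap cap, 51 mm in diameter, 24.5 mm high, closed flat top, 25 g, mouth down on the cutting board. Origin: centre of its lower edge, z up. Its 39 mm mouth drops over the neck until the lower edge is 12 mm above the lid, on the bead. A push of about 12 N then takes it past the bead: it clicks, the force drops; fully home, its lower edge is 2.5 mm above the lid.
- board: Cream plastic cutting board, 200 mm (its x) by 260 mm (its y), 12 mm thick, flat on the counter; it does not move. Origin: centre of its underside.
- pan: Open steel gastronorm pan for scraps, 170 mm (its x) by 156 mm (its y) and 65 mm high, with 4 mm walls and floor and a narrow flange around the top (182 by 168 mm over all); loose, 0.6 kg. Origin: centre of its underside, z up.
- lemon_end: Lemon end, a squat round piece 44 mm in diameter and 26 mm high, upright sides for the lower 13 mm and domed above, lying on its cut face on the pail's lid; about 30 g. Origin: centre of the cut face.
- gherkin_end: Gherkin end, a slim round stub 31 mm in diameter and 33 mm high with a rounded top, standing on its cut face on the pail's lid; about 25 g. Origin: centre of the cut face.
- sauce_bottle: Sauce bottle, 54 mm in diameter and 150 mm high, standing on the counter beyond the pail; to be left alone. Origin: centre of its underside.
- onion_bowl: Steel bowl of chopped onion, 110 mm across and 50 mm high, on the counter beyond the pail; to be left alone. Origin: centre of its underside.
- knife: Filleting knife with a white handle, 265 mm long, 22 mm wide and 17 mm high, lying along the board's far (+x) edge; to be left alone. Origin: about mid length, on its underside; its length runs along its y.
There are look-alikes about, which are no part of the job. Leave any purple or red look-alike of the gherkin_end alone.

How it is judged:
On the way, in this order (a step that is already met when the one before it is completed fails the run):
1. the lemon end and the gherkin end both lie in the scrap pan, let go (x of lemon_end in the frame of pan between -0.085 and 0.085 m and y of lemon_end in the frame of pan between -0.078 and 0.078 m and z of lemon_end in the frame of pan between -0.01 and 0.06 m and x of gherkin_end in the frame of pan between -0.085 and 0.085 m and y of gherkin_end in the frame of pan between -0.078 and 0.078 m and z of gherkin_end in the frame of pan between -0.01 and 0.06 m and contact force between the fingers and lemon_end below 0.05 N and contact force between the fingers and gherkin_end below 0.05 N), for 0.2 s.
2. the cap is pressed past the click and sits fully home on the spout (z of cap in the frame of spout between 0 and 0.005 m and horizontal distance between cap and spout below 0.004 m and angle between cap's own z axis and vertical below 0.12 rad), for 0.2 s.
At the end, for the whole second after the job is handed in: Both scraps rest in the scrap pan (inside its walls, not above its rim); the cap is fully home on the spout (lower edge less than 5 mm above the lid, within 4 mm of the neck's axis, level within 7 degrees); and the fingers still hold it down, pressing it on the spout with more than 4 N (all of step 2 and x of lemon_end in the frame of pan between -0.085 and 0.085 m and y of lemon_end in the frame of pan between -0.078 and 0.078 m and z of lemon_end in the frame of pan between -0.01 and 0.06 m and x of gherkin_end in the frame of pan between -0.085 and 0.085 m and y of gherkin_end in the frame of pan between -0.078 and 0.078 m and z of gherkin_end in the frame of pan between -0.01 and 0.06 m and contact force between cap and spout above 4 N and contact force between the fingers and cap above 3 N and linear speed of each of lemon_end, gherkin_end below 0.03 m/s); the arm keeps its last pose, push and grip.
It fails at once if the sauce bottle is moved more than 5 cm or tipped (distance of sauce_bottle from where it was at the start of the episode above 0.05 m or angle between sauce_bottle's own z axis and vertical above 0.5 rad).
It fails at once if the onion bowl is moved more than 5 cm or tipped (distance of onion_bowl from where it was at the start of the episode above 0.05 m or angle between onion_bowl's own z axis and vertical above 0.5 rad).
It fails at once if the knife is moved more than 5 cm (distance of knife from where it was at the start of the episode above 0.05 m).
It also fails if it takes over 72 s, if anything falls off the work surface, if the arm or the gripper's body presses on something with over 40 N, if the wrist force passes 120 N, or if a joint passes its speed limit or range.

## Working session

There is one attempt and no reset: what is moved stays moved. The work goes in short steps, Python scripts to look and compute and a tool call to move; the robot and the scene stay as the last step left them, time stands still between calls to the robot, and variables do not carry over. Pictures are saved under pics/ and viewed, at most 10 in all, crops included, and the job is handed in when it is done.

Besides the shell and the picture viewer there is one more tool, called after "Call:" by a JSON object that holds its "method" and its "body", one argument or row to a line. jog_arm: Moves the arm, as the interface text tells. Its arguments: {"type":"object","properties":{"targets":{"type":"array"}},"required":["targets"]}

```bash
mkdir -p pics; ls
cat > h.py <<'E'
from plant import *
import numpy as np, cv2
from scipy.spatial.transform import Rotation as R
def cam(name):
    p=camera_params(name); f=240/np.tan(np.radians(p['fovy'])/2)
    if 'rvec' in p:
        Rw=cv2.Rodrigues(np.array(p['rvec'],float))[0]; t=np.array(p['tvec'],float).ravel()
        return f,p['cx'],p['cy'],Rw.T,-Rw.T@t
    s=state(); q=s['tool_rot']; Rt=R.from_quat([q[1],q[2],q[3],q[0]]).as_matrix()
    H=np.array(p['hand_eye']); return f,p['cx'],p['cy'],Rt@H[:3,:3],Rt@H[:3,3]+np.array(s['tool_pos'])
def grab(name):
    c=cam(name); im,d=grab_frame(name); return c,im,d
def pts(c,d):
    f,cx,cy,Rc,o=c; v,u=np.mgrid[:480,:640]
    return np.stack([(u-cx)/f*d,(v-cy)/f*d,d],-1)@Rc.T+o
def ray(c,u,v,z):
    f,cx,cy,Rc,o=c; r=Rc@np.array([(u-cx)/f,(v-cy)/f,1]); return o+r*(z-o[2])/r[2]
def save(n,im): cv2.imwrite('pics/'+n,cv2.cvtColor(im,cv2.COLOR_RGB2BGR))
E
python3 - <<'E'
from h import *
print(state())
for n in ('scene','side'):
    c,im,d=grab(n); save(n+'0.png',im); np.savez('/tmp/'+n,im=im,d=d); print(n,camera_params(n),c[4])
E
```

```text
pics
{'time': 0.0, 'joint_pos': array([-1.19016682e-01,  5.33617914e-02,  1.61429224e+00, -2.13891823e-05,
        1.47592522e+00, -1.19005093e-01]), 'joint_vel': array([ 9.49197419e-05, -1.25543192e-03, -6.24002203e-05, -1.13469749e-03,
        4.18011108e-04,  1.50742053e-04]), 'joint_efforts': array([ 2.70554956e-04, -3.93670499e+01, -3.70175600e+01, -1.62778279e-04,
        6.93513779e-03, -6.06393527e-06]), 'tool_pos': array([6.24397715e-01, 5.60187047e-05, 2.30060968e-01]), 'tool_rot': array([-7.74212695e-04,  7.07109806e-01,  7.07103059e-01, -6.22376445e-04]), 'contact_force': array([-0.38455275,  0.09425954, -0.91480737]), 'ft_torque': array([-0.03687659,  0.03173862,  0.03684762]), 'grasp_force': 0.0, 'gripper_width': 1.0001896148887597}
scene {'fovy': 45.063460737982055, 'cx': 316.69568423021343, 'cy': 242.03938240859566, 'rvec': array([ 2.28476594,  0.70696482, -0.26857608]), 'tvec': array([-0.51377905, -0.16495216,  1.44446223])} [ 1.04426923 -0.64656816  0.93225568]
side {'fovy': 53.99098098744577, 'cx': 328.650747774028, 'cy': 227.79079963948058, 'rvec': array([ 0.81958776, -2.5719461 ,  1.08666584]), 'tvec': array([0.49005142, 0.32027607, 0.73099561])} [0.23002523 0.52958156 0.73736931]
```

View pics/scene0.png

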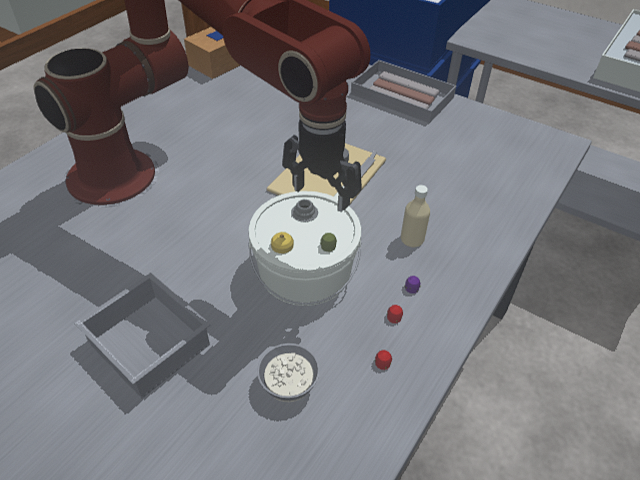

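View pics/side0.png

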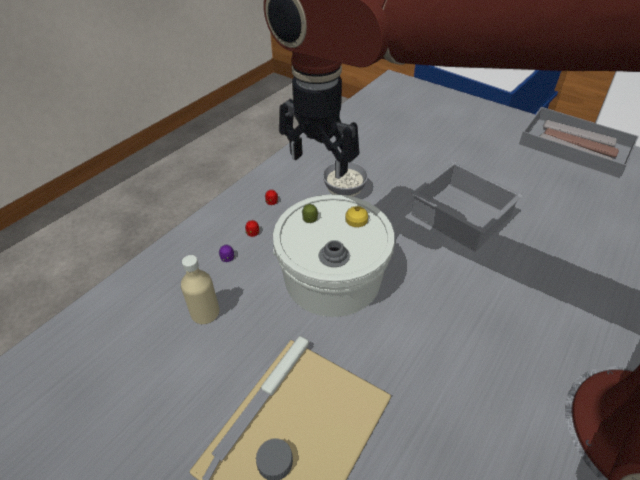

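The scene view shows the lemon at (282,242), gherkin at (329,241, olive green), spout at (305,208) and pan around (145,330). The bowl is at (289,374) and the bottle at (415,220). Side view: cap (275,458), knife (260,400), spout (335,252), lemon (357,215), gherkin (310,213), pan (467,205).
Candidates for the gherkin: olive stub on the lid (329,241), purple (413,285), red (395,314) and red (384,360) on the counter. I choose the olive one on the lid.

Run:
```python
from h import *
from scipy import ndimage as nd
for n in ('scene','side'):
    z=np.load('/tmp/'+n+'.npz'); im,d=z['im'],z['d']; c=cam(n); P=pts(c,d); ok=d>0
    hsv=cv2.cvtColor(im,cv2.COLOR_RGB2HSV); h,s,v=[hsv[...,i].astype(int) for i in range(3)]
    print(n)
    high=ok&(P[...,2]>.123)&(P[...,2]<.165)
    for nm,m in (('lemon',high&(h>20)&(h<27)&(s>140)),('gherkin',high&(h>=26)&(h<45)&(s>90)&(v<140))):
        l,k=nd.label(m); 
        if k==0: print(nm,'none');continue
        i=np.argmax(nd.sum(m,l,range(1,k+1)))+1; q=P[l==i]; vv,uu=np.nonzero(l==i)
        print(nm,len(q),uu.mean(),vv.mean(),'med',np.median(q,0),'min',q.min(0),'max',q.max(0))
    u0,v0=((305,208) if n=='scene' else (335,252))
    sub=np.zeros_like(ok); sub[v0-25:v0+25,u0-25:u0+25]=1
    m=sub&ok&(P[...,2]>.132)&(P[...,2]<.15)&(v<150); q=P[m]; print('spout',len(q),q.min(0),q.max(0),np.median(q,0))
    m=sub&ok&(P[...,2]>.140)&(P[...,2]<.15); q=P[m]; print('spouttop',len(q),q.min(0),q.max(0),np.median(q,0))
    # rim: fit circle
    m=ok&(P[...,2]>.1225)&(P[...,2]<.129)&(v>150)&(s<60); l,k=nd.label(nd.binary_dilation(m,iterations=2)); i=np.argmax(nd.sum(m,l,range(1,k+1)))+1; q=P[m&(l==i)]
    print('rim',len(q),q.min(0),q.max(0))
    A=np.c_[2*q[:,:2],np.ones(len(q))]; x=np.linalg.lstsq(A,(q[:,:2]**2).sum(1),rcond=None)[0]; print('circ',x[:2],np.sqrt(x[2]+x[0]**2+x[1]**2))
    u0,v0=((145,330) if n=='scene' else (467,205))
    sub=np.zeros_like(ok); sub[v0-75:v0+75,max(0,u0-85):u0+85]=1
    m=sub&ok&(P[...,2]>.058)&(P[...,2]<.072); l,k=nd.label(m,np.ones((3,3))); print('pan',nd.sum(m,l,range(1,k+1)).max()); 
    q=P[m][:,:2].astype(np.float32)
    sel=(l==np.argmax(nd.sum(m,l,range(1,k+1)))+1); print(cv2.minAreaRect(P[sel][:,:2].astype(np.float32)))
    if n=='side':
        sub=np.zeros_like(ok); sub[400:,220:340]=1
        m=sub&ok&(P[...,2]>.03)&(P[...,2]<.045)&(s<60)&(v<120); q=P[m]; print('cap',len(q),q.min(0),q.max(0),np.median(q,0),cv2.minEnclosingCircle(q[:,:2].astype(np.float32)))
        m=ok&(P[...,2]>.006)&(P[...,2]<.018)&(s>60)&(h>12)&(h<28); m[:330]=0; print('board',cv2.minAreaRect(P[m][:,:2].astype(np.float32)))
        m=ok&(P[...,2]>.02)&(P[...,2]<.035)&(s<60)&(v>120); m[:330]=0;m[:,:200]=0;m[:,320:]=0;  q=P[m];print('knife handle',q.min(0),q.max(0))
```

```text
scene
lemon 2 279.5 233.0 med [ 0.55302281 -0.03117118  0.14148599] min [ 0.55248029 -0.03338858  0.13934191] max [ 0.55356532 -0.02895378  0.14363007]
gherkin 2 334.0 236.5 med [0.64741093 0.01570219 0.14753251] min [0.64722589 0.01548297 0.14646599] max [0.64759597 0.01592142 0.14859903]
spout 221 [0.5277317  0.03851585 0.13202239] [0.56836861 0.07611682 0.14622824] [0.54949738 0.05598476 0.13907251]
spouttop 107 [ 0.53077156 -0.02770708  0.14001771] [0.56434622 0.0757611  0.14622824] [0.54906967 0.05768878 0.14251812]
rim 1399 [ 0.46316379 -0.09132336  0.12250402] [0.68819773 0.13176536 0.12897298]
circ [0.57593643 0.02058708] 0.103315425775608
pan 2008.0
((0.438661128282547, -0.3017767071723938), (0.16930623352527618, 0.1876649558544159), 81.42382049560547)
side
lemon 330 356.5181818181818 216.23333333333332 med [ 0.55766162 -0.02874084  0.13919546] min [ 0.54095881 -0.05156215  0.12300648] max [ 0.57748907 -0.01563461  0.14891606]
gherkin 203 309.51724137931035 213.00985221674875 med [0.63237594 0.01729497 0.14167343] min [0.62314901 0.00362082 0.12325815] max [0.64624235 0.0263
[... 172 characters left out ...]
014418] [0.56150032 0.08126169 0.14645349] [0.54472624 0.06604559 0.14291832]
rim 1769 [ 0.46385343 -0.08013885  0.12250139] [0.68661195 0.13379655 0.1289784 ]
circ [0.57468503 0.02299937] 0.1048613464327707
pan 1177.0
((0.44017601013183594, -0.30196893215179443), (0.17386430501937866, 0.1834486871957779), 81.58807373046875)
cap 1068 [0.41216348 0.34097966 0.03002713] [0.46120307 0.39180814 0.04063082] [0.43611096 0.36727881 0.03622541] ((0.43718355894088745, 0.36637577414512634), 0.026045048609375954)
board ((0.4416598677635193, 0.311964213848114), (0.1989055573940277, 0.2581647038459778), 3.8165812492370605)
knife handle [0.4546749  0.18108184 0.02000659] [0.53640254 0.44368964 0.03468691]
```

```bash
cat >> h.py <<'E'
from scipy import ndimage as nd
def blob(c,im,d,zlo,zhi,hlo,hhi,smin,vmax=256):
    P=pts(c,d); hsv=cv2.cvtColor(im,cv2.COLOR_RGB2HSV).astype(int); h,s,v=hsv[...,0],hsv[...,1],hsv[...,2]
    m=(d>0)&(P[...,2]>zlo)&(P[...,2]<zhi)&(h>=hlo)&(h<=hhi)&(s>=smin)&(v<vmax)
    l,k=nd.label(m)
    if k==0: return None
    i=np.argmax(nd.sum(m,l,range(1,k+1)))+1; vv,uu=np.nonzero(l==i); q=P[l==i]
    return len(q),(uu.min(),uu.max(),vv.min(),vv.max()),q.min(0).round(4),q.max(0).round(4),cv2.minEnclosingCircle(q[:,:2].astype(np.float32))
E
python3 - <<'E'
from h import *
c,im,d=grab('wrist'); save('w0.png',im); print(c[4],c[3])
print('lemon',blob(c,im,d,.121,.16,18,27,110)); print('gher',blob(c,im,d,.121,.16,26,50,70,150))
E
```

```text
[0.62447684 0.08486601 0.37276966] [[ 9.99998558e-01  7.83820392e-04 -1.50622171e-03]
 [ 2.54734017e-04 -9.46290450e-01 -3.23317675e-01]
 [-1.67874621e-03  3.23316825e-01 -9.46289286e-01]]
lemon (3783, (np.int64(191), np.int64(262), np.int64(261), np.int64(331)), array([ 0.5432, -0.0565,  0.1213]), array([ 0.5858, -0.0151,  0.1502]), ((0.5644989609718323, -0.03640587255358696), 0.021700579673051834))
gher (1740, (np.int64(324), np.int64(373), np.int64(197), np.int64(252)), array([ 0.625 , -0.0007,  0.1271]), array([0.6526, 0.0277, 0.1539]), ((0.6385763883590698, 0.013218969106674194), 0.014565430581569672))
```

View pics/w0.png

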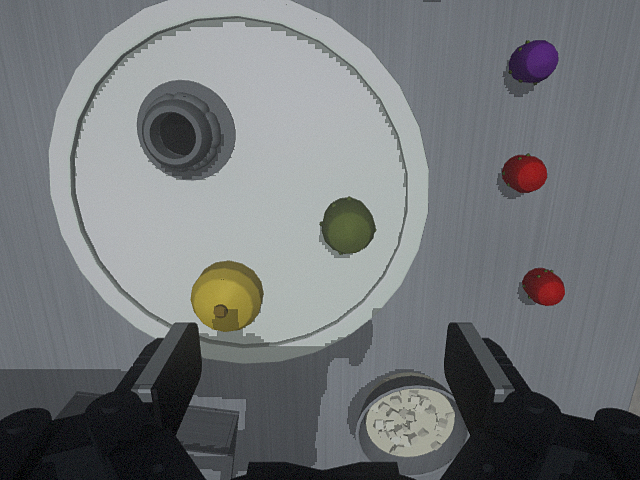

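The wrist view confirms the choice: yellow lemon end at (227,296), olive gherkin end at (348,226) and spout at (180,133). The purple and red pieces are off the pail on the counter. The pail centre measures (0.575,0.022), the spout is 50 mm from it and the lemon measures 43 mm across, so the sizes agree.

Call:
{"method": "jog_arm", "body": {
  "targets": [
    [[-1.45,-2.4,1.0],[0,0,0],80],
    [[-1.45,-2.4,1.5],[0,0,0],80],
    [[-1.45,-2.4,2.5],[0,0,0],80],
    [[-1.45,-2.4,3.5],[0,0,0],80],
    [[-1.45,-2.4,4.1],[0,0,0],80],
    [[-1.45,-2.4,4.3],[0,0,0],80],
    [[-1.45,-2.4,4.3],[0,0,0],80]
  ]
}}

```text
time: 1.02
tool_pos: [0.5652, -0.0362, 0.124]
tool_rot: [0.0, 0.707, 0.707, 0.0]
contact_force: [0.4, 0.5, 0.6]
gripper_width: 0.798
grasp_force: 0.0
```

Call:
{"method": "jog_arm", "body": {
  "targets": [
    [[0,0,0.12],[0,0,0],60],
    [[0,0,0.12],[0,0,0],30],
    [[0,0,0.12],[0,0,0],30],
    [[0,0,0.12],[0,0,0],30],
    [[0,0,0.12],[0,0,0],30],
    [[0,0,0.12],[0,0,0],30]
  ]
}}

```text
time: 1.78
tool_pos: [0.5658, -0.0364, 0.122]
tool_rot: [0.001, 0.707, 0.707, 0.001]
contact_force: [-0.1, 1.0, 5.8]
gripper_width: 0.478
grasp_force: 61.1
```

Call:
{"method": "jog_arm", "body": {
  "targets": [
    [[0,0,-0.5],[0,0,0],30],
    [[0,0,-1.5],[0,0,0],30],
    [[0,0,-2.5],[0,0,0],30],
    [[0,0,-3.0],[0,0,0],30],
    [[0,0,-3.0],[0,0,0],30]
  ]
}}

```text
time: 2.4
tool_pos: [0.5654, -0.0363, 0.1967]
tool_rot: [0.001, 0.707, 0.707, 0.0]
contact_force: [0.9, -0.4, -1.1]
gripper_width: 0.487
grasp_force: 60.7
```

Run:
```python
from h import *
c,im,d=grab('wrist'); save('w1.png',im); s=state(); print(s['tool_pos'],s['gripper_width'],s['grasp_force'])
print('gher',blob(c,im,d,.121,.16,26,50,70,150)); print('lemon',blob(c,im,d,.121,.25,18,27,110))
```

```text
[ 0.5647426  -0.03621705  0.19542238] 0.47694045091335574 60.704277120530605
gher (2900, (np.int64(448), np.int64(511), np.int64(139), np.int64(206)), array([ 0.624 , -0.0029,  0.1248]), array([0.6506, 0.0273, 0.1547]), ((0.6371256709098816, 0.012220834381878376), 0.015369295142591))
lemon (11641, (np.int64(263), np.int64(382), np.int64(278), np.int64(402)), array([ 0.5446, -0.0553,  0.1953]), array([ 0.5858, -0.0148,  0.224 ]), ((0.5651423335075378, -0.0362185500562191), 0.021665798500180244))
```

Call:
{"method": "jog_arm", "body": {
  "targets": [
    [[-2.2,-0.9,0],[0,0,0],30],
    [[-4.4,-1.8,0],[0,0,0],30],
    [[-6.6,-2.7,0],[0,0,0],30],
    [[-8.8,-3.6,0],[0,0,0],30],
    [[-11.0,-4.5,0],[0,0,0],30],
    [[-11.95,-5.0,0.5],[0,0,0],30],
    [[-11.95,-5.0,2.0],[0,0,0],30],
    [[-11.95,-5.0,3.0],[0,0,0],30]
  ]
}}

```text
time: 3.45
tool_pos: [0.4383, -0.3343, 0.1173]
tool_rot: [-0.002, 0.708, 0.707, 0.0]
contact_force: [-0.8, -0.5, -0.2]
gripper_width: 0.482
grasp_force: 60.7
```

Call:
{"method": "jog_arm", "body": {
  "targets": [
    [[0,0,1.5],[0,0,0],30],
    [[0,0,3.0],[0,0,0],30],
    [[0,0,3.7],[0,0,0],30],
    [[0,0,3.7],[0,0,0],30],
    [[0,0,3.7],[0,0,0],70],
    [[0,0,3.7],[0,0,0],70],
    [[0,0,3.7],[0,0,0],70]
  ]
}}

```text
time: 4.32
tool_pos: [0.4407, -0.3356, 0.0296]
tool_rot: [0.001, 0.707, 0.707, 0.0]
contact_force: [-0.7, -0.6, 0.0]
gripper_width: 0.701
grasp_force: 0.0
```

Call:
{"method": "jog_arm", "body": {
  "targets": [
    [[0,0,-2],[0,0,0],70],
    [[0,0,-4],[0,0,0],70],
    [[0,0,-6],[0,0,0],70],
    [[2.0,1.1,-6.5],[0,0,1.3],70],
    [[4.0,2.2,-6.5],[0,0,2.6],70],
    [[6.0,3.4,-6.5],[0,0,3.9],70],
    [[8.0,4.5,-6.5],[0,0,5.2],70],
    [[10.0,5.6,-6.5],[0,0,6.5],70]
  ]
}}

```text
time: 5.32
tool_pos: [0.579, -0.0872, 0.1917]
tool_rot: [0.001, 0.94, 0.341, 0.001]
contact_force: [0.4, -0.3, 0.6]
gripper_width: 0.698
grasp_force: 0.0
```

Run:
```python
from h import *
c,im,d=grab('scene'); 
print('lemon',blob(c,im,d,-.01,.12,18,27,110))
s=state();q=s['tool_rot'];Rt=R.from_quat([q[1],q[2],q[3],q[0]]).as_matrix();print(Rt.round(3),s['tool_pos'],s['joint_pos'])
print(Rt.T@(np.array([.637,.0122,.18])-s['tool_pos'])/.025)
```

```text
lemon (427, (np.int64(122), np.int64(146), np.int64(344), np.int64(366)), array([ 0.4247, -0.3613,  0.0049]), array([ 0.464 , -0.3192,  0.0337]), ((0.4438827335834503, -0.3401604890823364), 0.021188747137784958))
[[ 0.768  0.64   0.004]
 [ 0.64  -0.768  0.004]
 [ 0.006 -0.001 -1.   ]] [ 0.58125263 -0.08132984  0.19172253] [-0.26828999 -0.01177212  1.74513692  0.00529506  1.40583888  0.60682249]
[ 4.10550488 -1.44569197  0.49359267]
```

Call:
{"method": "jog_arm", "body": {
  "targets": [
    [[2.1,-0.8,0],[0,0,1.3],70],
    [[4.15,-1.6,0.2],[0,0,2.6],70],
    [[4.15,-1.6,0.4],[0,0,3.9],70],
    [[4.15,-1.6,0.4],[0,0,4.75],70],
    [[4.15,-1.6,0.4],[0,0,4.75],70],
    [[4.15,-1.6,0.4],[0,0,4.75],70]
  ]
}}

```text
time: 6.12
tool_pos: [0.6316, 0.0085, 0.1813]
tool_rot: [0.0, 1.0, 0.02, 0.0]
contact_force: [-0.4, -0.3, 0.1]
gripper_width: 0.702
grasp_force: 0.0
```

```bash
cat >> h.py <<'E'
def to(x,y,z):
    s=state();q=s['tool_rot'];Rt=R.from_quat([q[1],q[2],q[3],q[0]]).as_matrix()
    print('tcp',np.round(s['tool_pos'],4),'x-axis',Rt[:,0].round(3),'z-axis',Rt[:,2].round(3),'shift',(Rt.T@(np.array([x,y,z])-s['tool_pos'])/.025).round(2))
E
python3 - <<'E'
from h import *
c,im,d=grab('wrist'); save('w2.png',im)
print('gher',blob(c,im,d,.121,.16,26,50,70,150)); to(.637,.0122,.125)
E
```

```text
gher (2219, (np.int64(287), np.int64(349), np.int64(237), np.int64(295)), array([ 0.6267, -0.0018,  0.1291]), array([0.6529, 0.0275, 0.1546]), ((0.6383393406867981, 0.012636697851121426), 0.015011954121291637))
tcp [0.6316 0.0085 0.1812] x-axis [0.999 0.04  0.001] z-axis [ 0.001 -0.    -1.   ] shift [ 0.22 -0.14  2.25]
```

Call:
{"method": "jog_arm", "body": {
  "targets": [
    [[0.25,-0.14,0.5],[0,0,0.28],70],
    [[0.25,-0.14,1.5],[0,0,0.28],70],
    [[0.25,-0.14,2.2],[0,0,0.28],70],
    [[0.25,-0.14,2.2],[0,0,0.28],70],
    [[0.25,-0.14,2.2],[0,0,0.28],20],
    [[0.25,-0.14,2.2],[0,0,0.28],20],
    [[0.25,-0.14,2.2],[0,0,0.28],20],
    [[0.25,-0.14,2.2],[0,0,0.28],20]
  ]
}}

```text
time: 7.18
tool_pos: [0.6387, 0.0123, 0.1277]
tool_rot: [0.0, 1.0, -0.0, 0.001]
contact_force: [-0.2, -0.5, 5.5]
gripper_width: 0.326
grasp_force: 59.6
```

Call:
{"method": "jog_arm", "body": {
  "targets": [
    [[0,0,0],[0,0,0],20],
    [[0,0,-1.0],[0,0,0],20],
    [[0,0,-2.0],[0,0,0],20],
    [[0,0,-2.8],[0,0,0],20],
    [[0,0,-2.8],[0,0,0],20]
  ]
}}

```text
time: 7.8
tool_pos: [0.6387, 0.0124, 0.198]
tool_rot: [0.0, 1.0, -0.0, 0.002]
contact_force: [0.7, -0.3, 0.1]
gripper_width: 0.326
grasp_force: 59.3
```

Run:
```python
from h import *
c,im,d=grab('wrist')
print('gher',blob(c,im,d,.121,.25,26,50,70,150)); to(.438,-.27,.2); print(state()['grasp_force'],state()['gripper_width'])
```

```text
gher (4914, (np.int64(283), np.int64(362), np.int64(299), np.int64(383)), array([6.277e-01, 2.000e-04, 2.002e-01]), array([0.6545, 0.0276, 0.2241]), ((0.6396563649177551, 0.015019574202597141), 0.016069866716861725))
tcp [0.6379 0.0124 0.1963] x-axis [ 1.    -0.     0.001] z-axis [ 0.001 -0.    -1.   ] shift [-7.99 11.3  -0.16]
59.31358650675975 0.3247736943247579
```

Call:
{"method": "jog_arm", "body": {
  "targets": [
    [[-1.6,2.0,0],[0,0,0],20],
    [[-3.2,4.0,0],[0,0,0],20],
    [[-4.8,6.0,0],[0,0,0],20],
    [[-6.4,8.0,0],[0,0,0],20],
    [[-8.0,10.0,0],[0,0,0],20],
    [[-9.6,12.5,0],[0,0,0],20],
    [[-9.6,12.5,1.5],[0,0,0],20],
    [[-9.6,12.5,2.5],[0,0,0],20]
  ]
}}

```text
time: 8.85
tool_pos: [0.3954, -0.3004, 0.1303]
tool_rot: [-0.001, 1.0, -0.002, -0.001]
contact_force: [0.8, -0.4, -0.3]
gripper_width: 0.328
grasp_force: 59.4
```

Call:
{"method": "jog_arm", "body": {
  "targets": [
    [[0,0,1.5],[0,0,0],20],
    [[0,0,3.0],[0,0,0],20],
    [[0,0,3.9],[0,0,0],20],
    [[0,0,3.9],[0,0,0],20],
    [[0,0,3.9],[0,0,0],50],
    [[0,0,3.9],[0,0,0],50],
    [[0,0,3.9],[0,0,0],50]
  ]
}}

```text
time: 9.72
tool_pos: [0.3982, -0.3006, 0.037]
tool_rot: [0.001, 1.0, -0.0, 0.001]
contact_force: [0.1, -0.9, 0.1]
gripper_width: 0.496
grasp_force: 0.0
```

Call:
{"method": "jog_arm", "body": {
  "targets": [
    [[0,0,-2],[0,0,0],50],
    [[0,0,-4],[0,0,0],50],
    [[0,0,-6],[0,0,0],60],
    [[0,0,-7],[0,0,0],80],
    [[0,0,-7],[0,0,0],80]
  ]
}}

```text
time: 10.35
tool_pos: [0.3987, -0.3012, 0.2142]
tool_rot: [0.002, 1.0, -0.0, 0.002]
contact_force: [0.1, 0.7, -0.4]
gripper_width: 0.797
grasp_force: 0.0
```

Run:
```python
from h import *
c,im,d=grab('wrist'); save('w3.png',im)
print('gher',blob(c,im,d,-.01,.1,26,50,70,150)); print('lemon',blob(c,im,d,-.01,.1,18,27,110)); to(.437,.367,.21); print(state()['joint_pos'])
```

```text
gher (1123, (np.int64(300), np.int64(339), np.int64(183), np.int64(222)), array([ 0.3832, -0.3141,  0.01  ]), array([ 0.4142, -0.2824,  0.038 ]), ((0.39829039573669434, -0.29858532547950745), 0.01629512384533882))
lemon (2461, (np.int64(341), np.int64(396), np.int64(120), np.int64(176)), array([ 0.4193, -0.3584,  0.0076]), array([ 0.4626, -0.3154,  0.0343]), ((0.4410776197910309, -0.3370986580848694), 0.021924715489149094))
tcp [ 0.3979 -0.3003  0.2117] x-axis [ 1.    -0.     0.002] z-axis [ 0.002 -0.002 -1.   ] shift [  1.56 -26.69   0.03]
[-7.95915927e-01 -2.46179882e-01  1.92408491e+00 -1.51314387e-05
  1.46133672e+00  7.75114967e-01]
```

View pics/w3.png

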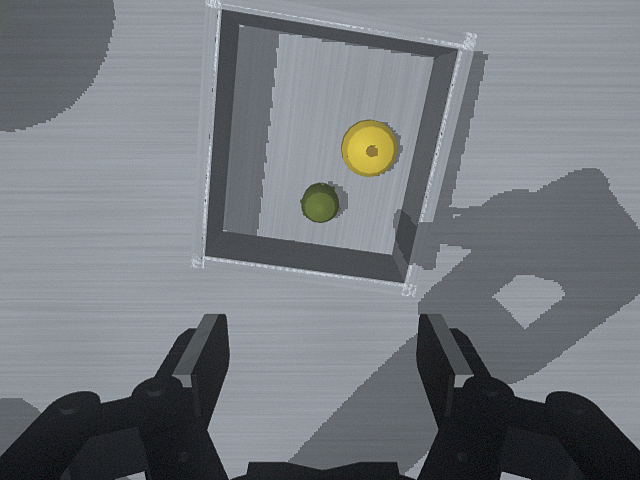

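The pan holds the lemon at (370,148) and the gherkin at (320,203), both inside its walls. Next is the cap.

Call:
{"method": "jog_arm", "body": {
  "targets": [
    [[0.2,-2.4,0],[0,0,0],90],
    [[0.4,-4.8,0],[0,0,0],90],
    [[0.6,-7.2,0],[0,0,0],90],
    [[0.8,-9.6,0],[0,0,0],90],
    [[1.0,-12.0,0],[0,0,0],90],
    [[1.2,-14.4,0],[0,0,0],90],
    [[1.4,-16.8,0],[0,0,0],90],
    [[1.5,-19.2,0],[0,0,0],90]
  ]
}}

```text
time: 11.4
tool_pos: [0.4339, 0.1818, 0.2084]
tool_rot: [0.0, 1.0, -0.0, -0.002]
contact_force: [0.9, -0.8, 0.0]
gripper_width: 0.903
grasp_force: 0.0
```

Call:
{"method": "jog_arm", "body": {
  "targets": [
    [[0,-2.4,0],[0,0,0],90],
    [[0,-4.0,0.5],[0,0,0],90],
    [[0,-4.0,1.5],[0,0,0],90],
    [[0,-4.0,1.5],[0,0,0],90],
    [[0,-4.0,1.5],[0,0,0],90]
  ]
}}

```text
time: 12.02
tool_pos: [0.4349, 0.2795, 0.1727]
tool_rot: [0.0, 1.0, -0.0, -0.001]
contact_force: [0.9, -0.9, 0.5]
gripper_width: 0.895
grasp_force: 0.0
```

Run:
```python
from h import *
c,im,d=grab('wrist'); save('w4.png',im); to(.437,.367,.016)
P=pts(c,d); m=(d>0)&(P[...,2]>.033)&(P[...,2]<.042)&(np.hypot(P[...,0]-.437,P[...,1]-.367)<.035); q=P[m]
print(len(q),q.min(0),q.max(0),np.median(q[:,2]),cv2.minEnclosingCircle(q[:,:2].astype(np.float32)))
```

```text
tcp [0.4355 0.2796 0.1736] x-axis [ 1.    -0.001  0.   ] z-axis [ 0.  0. -1.] shift [ 0.06 -3.5   6.31]
4364 [0.41348383 0.34170345 0.03303114] [0.46413368 0.39286813 0.03912517] 0.03627213939844748 ((0.4384440779685974, 0.3673139810562134), 0.026074744760990143)
```

View pics/w4.png

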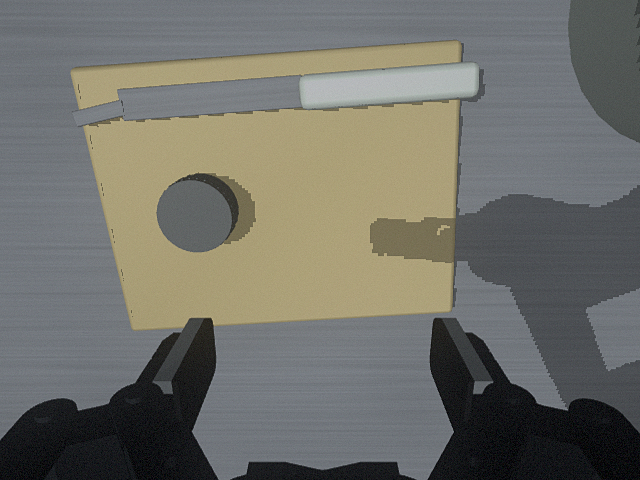

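The cap is at (198,215), with the knife well clear at (390,85).

Call:
{"method": "jog_arm", "body": {
  "targets": [
    [[0.1,-1.8,0],[0,0,0],90],
    [[0.1,-3.5,1],[0,0,0],90],
    [[0.1,-3.5,3],[0,0,0],90],
    [[0.1,-3.5,4],[0,0,0],90],
    [[0.1,-3.5,4],[0,0,0],90]
  ]
}}

```text
time: 12.7
tool_pos: [0.4368, 0.3663, 0.0717]
tool_rot: [0.001, 1.0, -0.001, -0.002]
contact_force: [-0.2, -0.2, 0.3]
gripper_width: 0.899
grasp_force: 0.0
```

Run:
```python
from h import *
to(.4384,.3673,.017)
```

```text
tcp [0.4368 0.3663 0.0717] x-axis [ 1.    -0.001 -0.003] z-axis [-0.003 -0.002 -1.   ] shift [ 0.07 -0.04  2.19]
```

Call:
{"method": "jog_arm", "body": {
  "targets": [
    [[0.06,-0.03,1.0],[0,0,0],90],
    [[0.06,-0.03,2.0],[0,0,0],90],
    [[0.06,-0.03,2.15],[0,0,0],90],
    [[0.06,-0.03,2.15],[0,0,0],50],
    [[0.06,-0.03,2.15],[0,0,0],40],
    [[0.06,-0.03,2.15],[0,0,0],40],
    [[0.06,-0.03,2.15],[0,0,0],40],
    [[0.06,-0.03,2.15],[0,0,0],40]
  ]
}}

```text
time: 13.7
tool_pos: [0.4411, 0.3693, 0.0224]
tool_rot: [-0.001, 1.0, -0.0, 0.002]
contact_force: [-0.5, -1.6, 6.1]
gripper_width: 0.573
grasp_force: 62.5
```

Call:
{"method": "jog_arm", "body": {
  "targets": [
    [[0,0,0],[0,0,0],40],
    [[0,0,-1.5],[0,0,0],40],
    [[0,0,-3.5],[0,0,0],40],
    [[0,0,-5.5],[0,0,0],40],
    [[0,0,-7.0],[0,0,0],40],
    [[0,0,-7.0],[0,0,0],40],
    [[0,0,-7.0],[0,0,0],40]
  ]
}}

```text
time: 14.58
tool_pos: [0.4388, 0.368, 0.194]
tool_rot: [0.0, 1.0, -0.0, -0.0]
contact_force: [0.5, -0.1, -2.5]
gripper_width: 0.572
grasp_force: 62.2
```

Run:
```python
from h import *
c,im,d=grab('wrist'); save('w5.png',im); to(.547,.063,.2)
s=state(); P=pts(c,d); T=np.array(s['tool_pos'])
m=(d>0)&(P[...,2]>T[2]+.005)&(P[...,2]<T[2]+.035)&(np.hypot(P[...,0]-T[0],P[...,1]-T[1])<.03); q=P[m]
print(len(q),q.min(0),q.max(0),np.percentile(q[:,2],[50,90]))
# side camera view of the pail now unobstructed? spout
c,im,d=grab('side'); P=pts(c,d); m=(d>0)&(P[...,2]>.143)&(P[...,2]<.148)&(np.hypot(P[...,0]-.547,P[...,1]-.063)<.03); q=P[m]; print('side top',len(q),cv2.minEnclosingCircle(q[:,:2].astype(np.float32)))
m=(d>0)&(P[...,2]>.115)&(P[...,2]<.125)&(np.hypot(P[...,0]-.5755,P[...,1]-.0215)<.06);print('lid z',np.median(P[m][:,2]))
```

```text
tcp [0.4385 0.3677 0.1929] x-axis [ 1.    -0.    -0.002] z-axis [-0.002 -0.001 -1.   ] shift [ 4.35 12.19 -0.28]
18367 [0.41100998 0.33958621 0.19794441] [0.46295997 0.39576847 0.2279265 ] [0.20799377 0.21197691]
side top 0 ((0.0, 0.0), 0.0)
lid z 0.11999418296000885
```

View pics/w5.png

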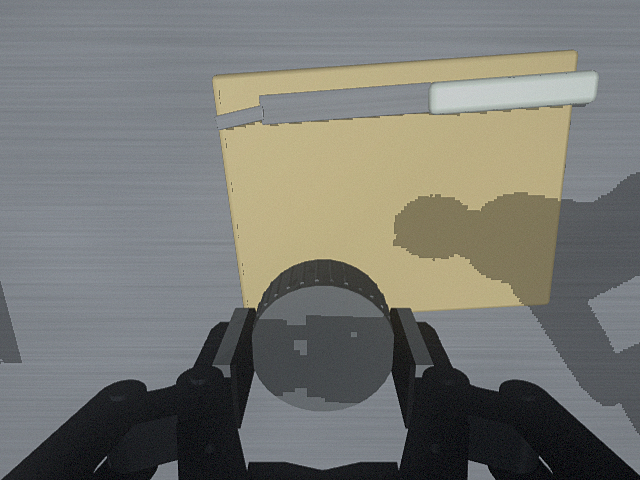

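The cap is held level, with its face at (323,350) between the pads. Now to a viewpoint with the spout under the wrist camera.

Call:
{"method": "jog_arm", "body": {
  "targets": [
    [[0.2,2.4,-0.3],[0,0,0],40],
    [[0.4,4.8,-0.3],[0,0,0],40],
    [[0.6,7.2,-0.3],[0,0,0],40],
    [[0.8,9.6,-0.3],[0,0,0],40],
    [[0.9,12.2,-0.3],[0,0,0],40],
    [[0.9,12.2,-0.3],[0,0,0],40],
    [[0.9,12.2,-0.3],[0,0,0],40],
    [[0.9,12.2,-0.3],[0,0,0],40]
  ]
}}

```text
time: 15.68
tool_pos: [0.4613, 0.0645, 0.2014]
tool_rot: [-0.0, 1.0, 0.001, -0.001]
contact_force: [-0.4, 0.9, 0.1]
gripper_width: 0.571
grasp_force: 62.3
```

```bash
cat > sp.py <<'E'
from h import *
c,im,d=grab('wrist'); save('w6.png',im); s=state(); T=np.array(s['tool_pos']); P=pts(c,d)
near=(np.hypot(P[...,0]-.547,P[...,1]-.063)<.034)&(d>0)
for lo,hi in ((.1415,.148),(.124,.135),(.122,.148)):
    m=near&(P[...,2]>lo)&(P[...,2]<hi); q=P[m]; print('spout',lo,len(q),q.min(0).round(4),q.max(0).round(4),cv2.minEnclosingCircle(q[:,:2].astype(np.float32)),np.median(q[:,2]))
m=near&(P[...,2]>.1415)&(P[...,2]<.148); v,u=np.nonzero(m); (uu,vv),r=cv2.minEnclosingCircle(np.c_[u,v].astype(np.float32)); print('px',uu,vv,r,'ray',ray(c,uu,vv,.144))
q0=s['tool_rot'];Rt=R.from_quat([q0[1],q0[2],q0[3],q0[0]]).as_matrix()
L=(P-T)@Rt
m=(d>0)&(abs(L[...,2]+.019)<.005)&(np.hypot(L[...,0],L[...,1])<.024); q=L[m]
A=np.c_[q[:,:2],np.ones(len(q))]; print('cap plane',np.linalg.lstsq(A,q[:,2],rcond=None)[0],len(q))
m=(d>0)&(abs(L[...,2]+.019)<.003)&(np.hypot(L[...,0],L[...,1])<.035); q=L[m]; print('cap x ext',np.percentile(q[:,0],[.3,99.7]),'y ext',np.percentile(q[:,1],[.3,99.7]))
to(.547,.063,.2)
E
python3 sp.py
```

```text
spout 0.1415 2115 [0.5292 0.0468 0.1415] [0.5627 0.0802 0.1469] ((0.5460826754570007, 0.06357961893081665), 0.01724359393119812) 0.14366262790619197
spout 0.124 3766 [0.5248 0.0422 0.1275] [0.5671 0.0847 0.135 ] ((0.5458380579948425, 0.06334369629621506), 0.021621452644467354) 0.1305831832081611
spout 0.122 7207 [0.5188 0.0336 0.122 ] [0.5797 0.0945 0.1469] ((0.5507012605667114, 0.06493811309337616), 0.03277808427810669) 0.13280014618679822
px 327.02978515625 86.74427795410156 40.26750946044922 ray [0.54646009 0.06415554 0.144     ]
cap plane [-0.00113864 -0.02959321 -0.01455508] 5126
cap x ext [-0.01144077  0.0115087 ] y ext [-0.03243948  0.03428452]
tcp [0.4614 0.0646 0.2016] x-axis [ 1.     0.002 -0.001] z-axis [-0.001  0.    -1.   ] shift [3.42 0.07 0.06]
```

View pics/w6.png

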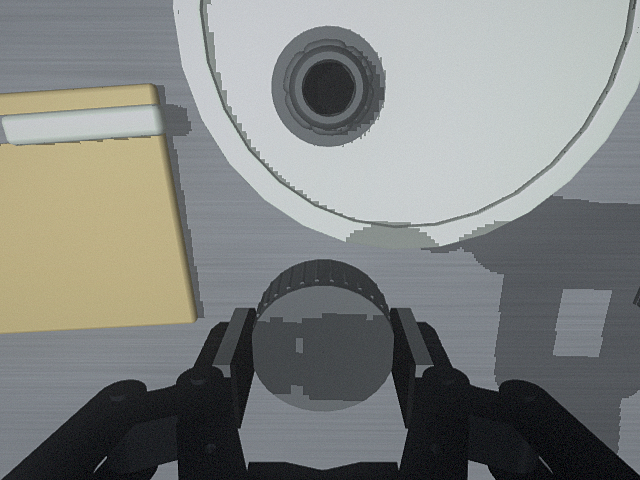

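The spout mouth is at (328,87) and the cap face at (323,350), radius about 70 px. Next I measure the cap in the tool frame.

Run:
```python
from h import *
c,im,d=grab('wrist'); s=state(); T=np.array(s['tool_pos']); P=pts(c,d)-T
m=np.zeros(d.shape,np.uint8); cv2.circle(m,(323,350),55,1,-1); q=P[(m>0)&(d>0)]
A=np.c_[q[:,:2],np.ones(len(q))]; x=np.linalg.lstsq(A,q[:,2],rcond=None)[0]; print('plane',x,len(q),np.median(q[:,2]))
V,U=np.mgrid[:480,:640]; t=P[...,2]-(P[...,:2]@x[:2]+x[2])
mm=(abs(t)<.0015)&(d>0)&(np.hypot(U-323,V-350)<85)&(abs(U-323)<73)
l,k=nd.label(mm); i=l[350,323] or np.argmax(np.bincount(l.ravel())[1:])+1; q=P[l==i]
print(len(q),q.min(0),q.max(0),cv2.minEnclosingCircle(q[:,:2].astype(np.float32)))
```

```text
plane [-0.00284663 -0.00295174  0.01387443] 9431 0.013877578914260585
14484 [-0.02785614 -0.02306718  0.01229297] [0.02353381 0.02621023 0.01541789] ((-0.0010645949514582753, 0.0011591940419748425), 0.02712063491344452)
```

Call:
{"method": "jog_arm", "body": {
  "targets": [
    [[1.5,0.08,0],[0,0,0],40],
    [[3.0,0.08,0],[0,0,0],40],
    [[3.46,0.08,0.5],[0,0,0],40],
    [[3.46,0.08,1.2],[0,0,0],40],
    [[3.46,0.08,1.4],[0,0,0],40],
    [[3.46,0.08,1.4],[0,0,0],40],
    [[3.46,0.08,1.4],[0,0,0],40]
  ]
}}

```text
time: 16.65
tool_pos: [0.5482, 0.0613, 0.1678]
tool_rot: [0.0, 1.0, -0.0, 0.001]
contact_force: [-0.1, 0.1, -0.3]
gripper_width: 0.573
grasp_force: 62.3
```

Run:
```python
from h import *
to(.548,.0625,.143)
```

```text
tcp [0.5482 0.0613 0.1678] x-axis [ 1.    -0.     0.001] z-axis [ 0.001 -0.    -1.   ] shift [-0.01 -0.05  0.99]
```

Call:
{"method": "jog_arm", "body": {
  "targets": [
    [[0,-0.04,0.3],[0,0,0],40],
    [[0,-0.04,0.6],[0,0,0],40],
    [[0,-0.04,0.8],[0,0,0],40],
    [[0,-0.04,0.8],[0,0,0],40],
    [[0,-0.04,0.8],[0,0,0],40]
  ]
}}

```text
time: 17.27
tool_pos: [0.5483, 0.0622, 0.1472]
tool_rot: [-0.0, 1.0, -0.0, 0.0]
contact_force: [0.0, -0.2, 0.0]
gripper_width: 0.573
grasp_force: 62.3
```

Call:
{"method": "jog_arm", "body": {
  "targets": [
    [[0,0,0.1],[0,0,0],40],
    [[0,0,0.2],[0,0,0],40],
    [[0,0,0.25],[0,0,0],40],
    [[0,0,0.25],[0,0,0],40],
    [[0,0,0.25],[0,0,0],40]
  ]
}}

```text
time: 17.9
tool_pos: [0.5489, 0.0621, 0.1423]
tool_rot: [0.0, 1.0, -0.0, 0.001]
contact_force: [-2.1, -0.3, 4.1]
gripper_width: 0.575
grasp_force: 62.9
```

Call:
{"method": "jog_arm", "body": {
  "targets": [
    [[-0.04,0,0.05],[0,0,0],40],
    [[-0.04,0,0.1],[0,0,0],40],
    [[-0.04,0,0.15],[0,0,0],40],
    [[-0.04,0,0.2],[0,0,0],40],
    [[-0.04,0,0.2],[0,0,0],40]
  ]
}}

```text
time: 18.52
tool_pos: [0.5498, 0.0621, 0.1406]
tool_rot: [0.0, 1.0, -0.0, 0.003]
contact_force: [-1.9, -0.5, 14.8]
gripper_width: 0.576
grasp_force: 63.8
```

Call:
{"method": "jog_arm", "body": {
  "targets": [
    [[-0.03,0,0.05],[0,0,0],40],
    [[-0.03,0,0.1],[0,0,0],40],
    [[-0.03,0,0.15],[0,0,0],40],
    [[-0.03,0,0.2],[0,0,0],40],
    [[-0.03,0,0.2],[0,0,0],40]
  ]
}}

```text
time: 19.15
tool_pos: [0.5476, 0.0621, 0.1329]
tool_rot: [0.0, 1.0, -0.0, 0.001]
contact_force: [-0.4, -0.8, 8.4]
gripper_width: 0.571
grasp_force: 63.9
```

Call:
{"method": "jog_arm", "body": {
  "targets": [
    [[0,0,0.1],[0,0,0],40],
    [[0,0,0.2],[0,0,0],40],
    [[0,0,0.25],[0,0,0],40],
    [[0,0,0.25],[0,0,0],40],
    [[0,0,0.25],[0,0,0],40]
  ]
}}

```text
time: 19.77
tool_pos: [0.5477, 0.0621, 0.1327]
tool_rot: [0.0, 1.0, -0.0, 0.001]
contact_force: [-17.0, -1.8, 36.6]
gripper_width: 0.573
grasp_force: 66.7
```

Run:
```python
from h import *
c,im,d=grab('wrist'); save('w7.png',im); s=state(); T=np.array(s['tool_pos']); P=pts(c,d)
m=np.zeros(d.shape,np.uint8); cv2.circle(m,(323,350),55,1,-1); q=P[(m>0)&(d>0)]
A=np.c_[q[:,:2]-T[:2],np.ones(len(q))]; print('cap top plane',np.linalg.lstsq(A,q[:,2],rcond=None)[0],'expect top .147')
m=(d>0)&(P[...,2]>.11)&(P[...,2]<.1235)&(np.hypot(P[...,0]-.59,P[...,1]-.03)<.05); print('lid',np.median(P[m][:,2]))
c,im,d=grab('scene'); print('lemon',blob(c,im,d,-.01,.12,18,27,110)); print('gher',blob(c,im,d,-.01,.1,26,50,70,150))
s=state(); print(s['tool_pos'],s['contact_force'],s['grasp_force'],s['joint_vel'].round(3),s['time'])
```

```text
cap top plane [ 0.00223696 -0.00284903  0.14688855] expect top .147
lid 0.1199949254070081
lemon (440, (np.int64(122), np.int64(146), np.int64(343), np.int64(365)), array([ 0.4224, -0.3609,  0.0031]), array([ 0.465 , -0.3128,  0.0339]), ((0.4405289590358734, -0.3357008099555969), 0.026074005290865898))
gher (222, (np.int64(125), np.int64(141), np.int64(319), np.int64(336)), array([ 0.3886, -0.3153,  0.0066]), array([ 0.4158, -0.2882,  0.0393]), ((0.40176019072532654, -0.3014914393424988), 0.014509741216897964))
[0.54770119 0.06207145 0.13269773] [-17.51550902  -0.54290573  36.36083522] 66.71051792800426 [ 0.001 -0.    -0.    -0.001  0.001  0.001] 19.875
```

View pics/w7.png

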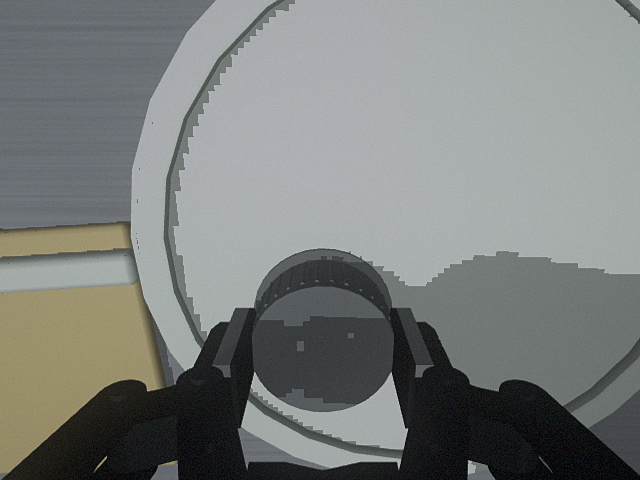

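The cap is fully home: its top is at 146.9 mm, where 147 is expected, and it is level. I'll ease the push slightly to a moderate hold, then hand in.

Call:
{"method": "jog_arm", "body": {
  "targets": [
    [[-0.04,0,-0.05],[0,0,0],40],
    [[-0.04,0,-0.1],[0,0,0],40],
    [[-0.04,0,-0.1],[0,0,0],40],
    [[-0.04,0,-0.1],[0,0,0],40],
    [[-0.04,0,-0.1],[0,0,0],40]
  ]
}}

```text
time: 20.5
tool_pos: [0.5476, 0.0621, 0.1328]
tool_rot: [0.0, 1.0, -0.0, 0.002]
contact_force: [-6.0, -0.3, 21.6]
gripper_width: 0.573
grasp_force: 65.2
```

```bash
python3 -c "
from plant import *
print(job_done())"
```

```text
the job is handed in; nothing more can be done
None
```

Job handed in at about 20.5 s: both scraps are in the steel pan, and the cap is past its click and fully home on the spout, with the gripper still pressing it down at about 21 N. The system gave no verdict.

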